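# Lean the tall cast plate against the mould

## Task

Take the tall ribbed plate out of the wooden rack and lean it against the near long side of the three-cavity mould for inspection: standing on the bench on its lower edge about 30 mm out from that side, square to it and near its middle, its back resting on the mould's upper edge. Set it down, do not drop it, and leave the two shorter plates standing in the rack.

Things in the scene. Friction and masses are not known exactly. Their poses are not given: they have to be found in the camera images.
- tall_plate: the tallest of three dark cast-iron plates that stand on edge in a wooden rack: 150 mm high, 84 mm wide, 10 mm thick, X-shaped ribs, about 0.6 kg. Origin at the centre of its lower edge; z up the plate, y along its width, x through its thickness. At the start it is upright, its origin 12 mm above the bench in one of three slots 14 mm wide whose rails reach 42 mm above the bench; the slots lie 60 mm apart along the plates' x. Its order among the plates varies.
- mid_plate: shorter plate in the same rack: 110 mm high, 84 mm wide, 10 mm thick, one level rib across. Origin and axes as for the tall plate. To be left there.
- low_plate: shortest plate in the same rack: 90 mm high, 84 mm wide, 10 mm thick, a round boss in its middle. Origin and axes as for the tall plate. To be left there.
- mould: heavy, immovable open-topped grey iron mould with three cavities side by side, 110 mm (x) by 200 mm (y) by 90 mm high, small wing bolts sticking out 15 mm from its two short ends. Origin at the centre of its underside, on the bench; z up, y along its length. Its near long side, at x = -55 mm in its frame, faces roughly towards the robot (within 20 degrees of the world's -x) and is the wall to lean against; the contact is its upper edge, 90 mm above the bench.
Not all that is in view belongs to the job. What is shaped like the tall_plate but turquoise is not meant. What is shaped like the mould but purple is not meant.

How it is judged:
By the outcome, as a careful person would: the job done as asked, in the order asked, and still so for the second after the job is handed in, with the robot touching nothing.
It also fails if it takes over 35 s, if anything falls off the work surface, if the arm or the gripper's body presses on something with over 40 N, if the wrist force passes 120 N, or if a joint passes its speed limit or range.

## Robot

A 6-joint arm with a two-finger parallel gripper is mounted at the origin on the work surface. World frame = base frame: x ahead of the robot, y to its left, z up, the work surface at z = 0. Lengths are in m, angles in degrees, forces in N, time in s.
With the tool pointing down it reaches from about 0.4 to 0.825 m from the base axis. Payload 7 kg.
Tool frame: the origin (TCP) lies at the very end of the fingers, on their centre line; the grasp point (between the pads) lies 19 mm behind it (ctrl.grip_point_offset is the distance from the TCP to the grasp point, in m); x points along the fingers, z is the direction in which the jaws open and shut, and the axes are right-handed (so a half turn about x gives the same grasp; the last joint's range is limited). The gripper opens to 88 mm and grips with 3 to 60 N. Pads are 19 mm wide; open, the fingers measure 130 mm over their backs; the gripper's body (78 mm by 193 mm) begins 47 mm behind the grasp point.
Start: joints at [-58.321, 20.546, 0.682, 0, -70.136, -16.507], TCP at [0.177, -0.651, 0.194] pointing down, gripper open.
Joint ranges: [-176.03, 176.03], [-82.01, 121.73], [-58.28, 71.71], [-173.87, 95.51], [-174.79, -0.11], [-173.66, 173.66]. Speed limits (degrees/s): [136.94, 136.94, 172.46, 180, 180, 180].

## Interface

Orientations are given as [roll, pitch, yaw] about the fixed x, y, z axes, in that order (R = Rz(yaw) Ry(pitch) Rx(roll)).
In Python, from plant import get_obs, snapshot, calibration, close_job, ctrl gives the robot as it stands.
- The arm moves only by the tool move_arm, never from a script. Its argument "commands" is a list that holds one entry, the list of rows, each a list of 4 numbers: the shift along the tool's x, y, z in cm, then the turn about the tool's x in rad. In form: [[[dx, dy, dz, spin], ...]]. A call has 1 to 8 rows; each row shifts and turns the commanded pose from where the row before left it, along the tool's axes as they then stand; what a row does not reach is not made up. A row lasts 1/10 s, in which the tool goes at most 50 mm and 8.59 degrees, less where a joint would pass 70% of its speed; a pose out of reach is approached as far as the arm can. A call with a gripper value outside its range is refused whole. "jaw" is the finger opening in cm, from 0 to 8.76, set as the call begins (left out, the last holds). The fingers move at their own pace and stop on an object; the grip force is fixed at half the most. Time passes only in rows, so rows that do not move let the fingers close. It gives the time, the measured TCP pose, the force and the opening at its end, in the units of the state.
- get_obs(): the state, without advancing time (a new reading comes with each control period).
- snapshot(name): name is "scene" or "side" or "wrist"; returns (picture, depth): 480x640x3 uint8, red, green, blue; 480x640 float32, m along the optical axis (not along the pixel's ray), 0 where there is no reading.
- calibration(name): a dict with "mtx" (3x3 intrinsics, pixels), "T" (4x4, takes a point from camera to world coordinates); the wrist camera has in their place "tool_from_camera" (4x4, takes a point from camera to tool coordinates, whose origin is the TCP and whose axes are the tool frame's). Camera axes: x right, y up, looking along -z (the intrinsics and any distortion apply to the point x, -y, -z); pixel columns grow to the right and rows downward; lengths in m; the calibration is good to about 2 mm. A picture is of the moment at which its call begins: read the wrist's pose just before it. calibration takes no time and is no camera call.
- close_job(): hands the job in, once; it reports no verdict.
The state is a dict: "clock": time; "joint_pos": joint angles; "qvel": joint speeds; "tau": joint torques, N m; "tool_pos": TCP position; "orientation": TCP orientation; "force": force on the tool from outside, world axes, zero at the start; "moment": the same for the moment, N m; "opening": finger opening in m.
Only numpy, scipy, OpenCV 4.12 (cv2) and the standard library are available. Lean on these libraries where they do the work, as an engineer would, in place of code of your own. Each camera call takes 0.05 s, during which the arm holds its last target. There are 200 camera calls.

## Working session

There is one attempt and no reset: what is moved stays moved. The work goes in short steps, Python scripts to look and compute and a tool call to move; the robot and the scene stay as the last step left them, time stands still between calls to the robot, and variables do not carry over. Pictures are saved under pics/ and viewed, about 8 in all and at most 12, crops included, and the job is handed in when it is done.

Besides the shell and the picture viewer there is one more tool, called as name([rows], argument=value, ...), one row to a line, values as JSON. move_arm: Moves the arm, as the interface text tells. Its arguments: {"type":"object","properties":{"commands":{"type":"array"},"jaw":{"type":"number"}},"required":["commands"]}

```bash
mkdir -p pics; ls
python3 - <<'E'
from plant import *
import cv2,numpy as np
print(get_obs())
for n in ["scene","side"]:
    p,d=snapshot(n); cv2.imwrite(f"pics/{n}0.png",p[:,:,::-1]); np.save(f"pics/{n}0.npy",d)
    print(n,calibration(n))
print(calibration("wrist"), ctrl.grip_point_offset)
E
```

```text
pics
{'clock': 0.0, 'joint_pos': array([-5.83207941e+01,  2.05926588e+01,  6.32563847e-01, -2.02862099e-02,
       -7.01349962e+01, -1.65077349e+01]), 'qvel': array([ 0.00442982,  0.01025979,  0.00441729,  0.01735826, -0.00262369,
       -0.05500267]), 'tau': array([-3.91808380e-04, -5.82709050e+01,  2.93055421e+01,  6.99737817e+00,
        6.98700955e-03, -1.62398596e-04]), 'tool_pos': array([ 0.17648712, -0.65094883,  0.1930992 ]), 'orientation': array([  5.16930992,  89.90301488, 110.33387177]), 'force': array([-0.24315596, -0.62445606, -0.14921927]), 'moment': array([ 0.00893156, -0.02941148,  0.00618468]), 'opening': 0.0881866109210821}
scene {'mtx': array([[470.46800375,   0.        , 313.33221523],
       [  0.        , 470.46800375, 239.25460017],
       [  0.        ,   0.        ,   1.        ]]), 'T': array([[-0.64161761, -0.64967809,  0.40773179,  0.84252214],
       [ 0.76701283, -0.54049532,  0.34576889,  0.33925565],
       [-0.00426135,  0.53458692,  0.84510275,  0.95916346],
       [ 0.        ,  0.        ,  0.        ,  1.        ]])}
side {'mtx': array([[546.90515
[... 220 characters left out ...]
746, -0.68786229,  0.60295166,  0.60671281],
       [ 0.00761084,  0.65661698,  0.7541858 ,  0.83698959],
       [ 0.        ,  0.        ,  0.        ,  1.        ]])}
{'mtx': array([[359.35736974,   0.        , 318.87119852],
       [  0.        , 359.35736974, 240.02299261],
       [  0.        ,   0.        ,   1.        ]]), 'tool_from_camera': array([[-6.88236482e-04,  2.89316026e-01, -9.57233390e-01,
        -1.91380479e-01],
       [-5.89903926e-04,  9.57233333e-01,  2.89316433e-01,
         7.65476304e-02],
       [ 9.99999589e-01,  7.63793859e-04, -4.88134242e-04,
         4.26536936e-06],
       [ 0.00000000e+00,  0.00000000e+00,  0.00000000e+00,
         1.00000000e+00]])} 0.0188
```

View pics/scene0.png

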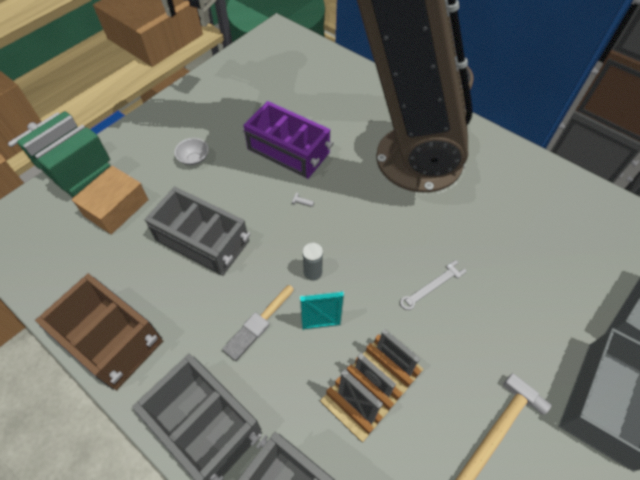

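View pics/side0.png

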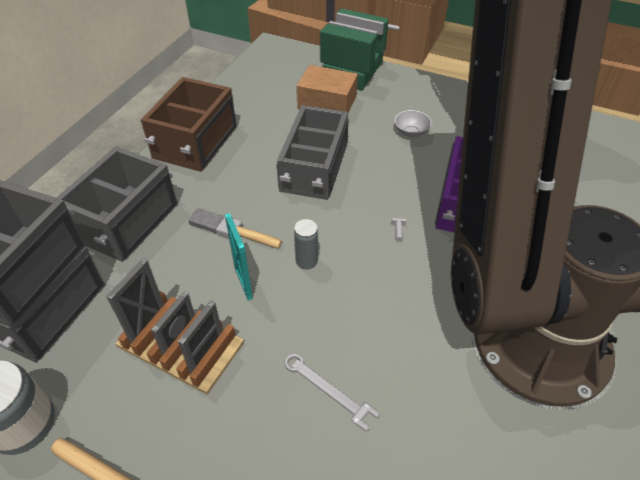

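The scene view shows the rack at about (375,385), with the X-ribbed tall plate in the slot farthest from the robot at (358,395). The grey three-cavity mould candidate is at (198,230). The purple mould and the turquoise plate are decoys. Next I'll measure these with depth.

```bash
cat > h.py <<'E'
import numpy as np,cv2
from plant import *
def cloud(n,d,T=None):
    c=calibration(n);K=c["mtx"]; T=c["T"] if T is None else T
    v,u=np.mgrid[0:480,0:640]
    P=np.stack([(u-K[0,2])/K[0,0]*d,-(v-K[1,2])/K[1,1]*d,-d,np.ones_like(d)],-1)
    P=P@T.T; P=P[...,:3]; P[d==0]=np.nan; return P
def proj(n,p,T=None):
    c=calibration(n);K=c["mtx"];T=c["T"] if T is None else T
    q=np.linalg.inv(T)@np.r_[p,1]; return K[0,0]*q[0]/-q[2]+K[0,2],-K[1,1]*q[1]/-q[2]+K[1,2]
E
python3 - <<'E'
from h import *
Ps={n:cloud(n,np.load(f"pics/{n}0.npy").astype(float)) for n in["scene","side"]}
for n,pts in dict(scene=[(198,230),(176,191),(245,232),(148,225),(222,265),(358,395),(345,375),(378,410),(375,375),(400,350),(250,340)],side=[(313,150),(313,108),(345,112),(325,185),(285,150),(113,203),(150,268),(121,300),(200,320),(172,300)]).items():
    for u,v in pts: print(n,u,v,Ps[n][v,u].round(3))
# top-down height map, 2.5mm, tiles: x 0.2..0.9 ,y -0.6..0.6
H={}
img=np.zeros((480,480),np.float32)
P=np.concatenate([Ps[n].reshape(-1,3) for n in Ps]); P=P[np.isfinite(P).all(1)]
# mould fit
for n in Ps:
  Q=Ps[n].reshape(-1,3);Q=Q[np.isfinite(Q).all(1)]
  for h0,h1 in((.083,.097),(.14,.18),(.105,.13),(.095,.105)):
    s=Q[(Q[:,2]>h0)&(Q[:,2]<h1)&(Q[:,0]>.2)&(Q[:,0]<.9)&(abs(Q[:,1])<.6)]
    g=np.zeros((280,480),np.uint8);ij=((s[:,:2]-[.2,-.6])/.0025).astype(int);g[ij[:,0],ij[:,1]]=255
    k,l,st,ce=cv2.connectedComponentsWithStats(cv2.dilate(g,np.ones((3,3))))
    for i in range(1,k):
      if st[i,4]>30:
        w=s[l[ij[:,0],ij[:,1]]==i][:,:2].astype(np.float32); r=cv2.minAreaRect(w)
        print(n,h0,len(w),np.round(r[0],3),np.round(r[1],3),round(r[2],1))
E
python3 - <<'E'
import cv2
a=cv2.imread('pics/scene0.png');b=cv2.imread('pics/side0.png')
import numpy as np
A=cv2.resize(a[310:450,300:440],(400,400));B=cv2.resize(b[250:390,100:260],(400,350));C=cv2.resize(a[180:280,140:260],(400,333))
B=cv2.copyMakeBorder(B,0,50,0,0,0)
cv2.imwrite('pics/c1.png',np.hstack([A,B]))
E
```

```text
scene 198 230 [ 0.544 -0.278  0.014]
scene 176 191 [ 0.527 -0.348  0.092]
scene 245 232 [ 0.491 -0.165  0.053]
scene 148 225 [ 0.625 -0.34   0.069]
scene 222 265 [ 0.583 -0.148  0.045]
scene 358 395 [0.634 0.262 0.12 ]
scene 345 375 [0.632 0.229 0.162]
scene 378 410 [0.639 0.305 0.147]
scene 375 375 [0.576 0.261 0.082]
scene 400 350 [0.518 0.272 0.114]
scene 250 340 [0.664 0.012 0.017]
side 313 150 [ 0.539 -0.223  0.079]
side 313 108 [ 0.595 -0.345  0.091]
side 345 112 [ 0.523 -0.363  0.09 ]
side 325 185 [ 0.487 -0.169  0.044]
side 285 150 [ 0.587 -0.186  0.091]
side 113 203 [0.849 0.065 0.055]
side 150 268 [ 0.721  0.141 -0.001]
side 121 300 [0.63  0.289 0.14 ]
side 200 320 [0.508 0.262 0.122]
side 172 300 [0.614 0.208 0.042]
scene 0.083 557 [ 0.227 -0.286] [0.073 0.202] 6.4
scene 0.083 531 [0.306 0.581] [0.202 0.038] 0.2
scene 0.083 89 [0.46  0.012] [0.023 0.041] 38.0
scene 0.083 1379 [ 0.554 -0.256] [0.112 0.202] 10.5
scene 0.083 117 [0.516 0.268] [0.084 0.006] 87.6
scene 0.083 121 [0.542 0.104] [0.005 0.082] 47.5
scene 0.083 276 [ 0.621 -0.585] [0.018 0.139] 85.7
scene 0.083 59 [
[... 3499 characters left out ...]
0.004] [0.04  0.042] 50.4
side 0.095 25 [0.509 0.129] [0.012 0.006] 20.1
side 0.095 161 [0.508 0.267] [0.085 0.01 ] 82.1
side 0.095 21 [0.539 0.104] [0.002 0.034] 46.3
side 0.095 184 [ 0.618 -0.587] [0.139 0.016] 2.4
side 0.095 382 [0.571 0.257] [0.085 0.013] 86.8
side 0.095 198 [0.628 0.262] [0.084 0.012] 82.2
side 0.095 237 [0.68  0.468] [0.021 0.078] 15.0
side 0.095 443 [0.782 0.077] [0.196 0.074] 64.2
side 0.095 557 [0.774 0.301] [0.18  0.027] 83.7
side 0.095 371 [ 0.802 -0.195] [0.215 0.102] 59.2
side 0.095 582 [0.847 0.055] [0.154 0.1  ] 86.6
side 0.095 114 [ 0.853 -0.299] [0.092 0.009] 4.2
side 0.095 131 [ 0.853 -0.219] [0.092 0.015] 4.8
side 0.095 20 [ 0.898 -0.165] [0.003 0.031] 0.6
```

View pics/c1.png

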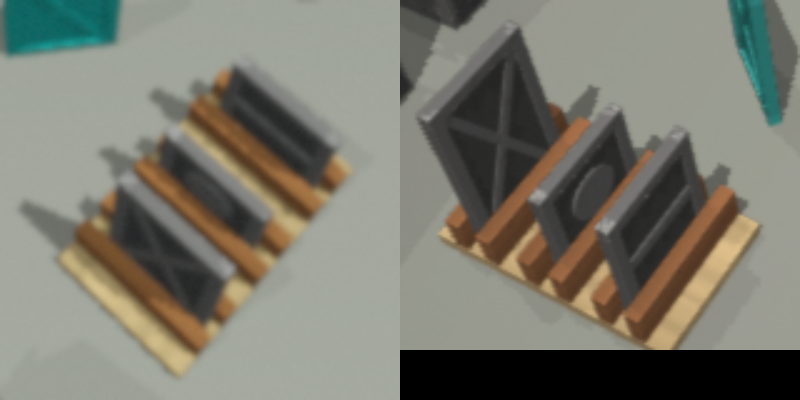

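The mould centre is at about (0.554,-0.257), yaw about 10.5° (the 112x202 mm fit and 0.09 m height agree). The tall plate is at about (0.633,0.263), yaw about -3.5°, with its top at 0.16. In the crop, the X-ribbed plate is in the slot farthest from the robot, the boss plate is in the middle and the level-rib plate is nearest.

Plan: grip the plate across its thickness near the top and set it upright. Then open the jaws partly and walk the plate over, held between the fingers, until it rests on the mould.

```bash
cat >> h.py <<'E'
from scipy.spatial.transform import Rotation as Ro
def Rt(o): return Ro.from_euler('xyz',o['orientation'],degrees=True).as_matrix()
def plan(tgt,yaw=None):
    """print spin to bring tool z to world yaw (mod 180) and shifts in tool axes (cm) now and after the spin"""
    o=get_obs();R=Rt(o);d=np.array(tgt)-o['tool_pos'];z=R[:,2];a=np.degrees(np.arctan2(z[1],z[0]))
    print('t',o['clock'],'tcp',o['tool_pos'].round(4),'zyaw',a.round(2),'x',R[:,0].round(3),'J',o['joint_pos'].round(1),'F',o['force'].round(1),'open',round(o['opening']*100,2))
    print(' shift now cm',(R.T@d*100).round(2))
    if yaw is not None:
        for k in(0,180):
            t=(yaw+k-a+180)%360-180; s=np.radians(-t)   # x down: +spin lowers world yaw
            print(' spin',s.round(3),'shift after',((R@Ro.from_rotvec([s,0,0]).as_matrix()).T@d*100).round(2))
E
python3 -c "
from h import *
plan([.633,.263,.24],-3.5)"
```

```text
t 0.1 tcp [ 0.1765 -0.651   0.1932] zyaw 105.17 x [-0.001  0.001 -1.   ] J [-58.3  20.6   0.6  -0.  -70.1 -16.5] F [ 0.6  0.9 -0.3] open 8.76
 shift now cm [ -4.58 -67.97  76.28]
 spin 1.897 shift after [-4.58 94.02 39.98]
 spin -1.245 shift after [ -4.58 -94.02 -39.98]
```

move_arm([
  [[-0.6,0,0,-0.148],[-0.6,0,0,-0.148],[-0.6,0,0,-0.148],[-0.6,0,0,-0.148],[-0.6,0,0,-0.148],[-0.6,0,0,-0.148],[-0.6,0,0,-0.148],[-0.6,0,0,-0.148]],
], jaw=4.0)

```text
clock: 0.9
tool_pos: [0.1766, -0.6512, 0.2417]
orientation: [-62.6, 89.9, 110.8]
force: [-0.1, 0.2, -0.2]
opening: 0.0402
```

```bash
python3 -c "
from h import *
plan([.633,.263,.24],-3.5)"
```

```text
t 0.9 tcp [ 0.1766 -0.6512  0.2417] zyaw 173.36 x [-0.     0.001 -1.   ] J [-58.3  19.2   4.9  -0.  -75.8  51.7] F [-0.1  0.2 -0.2] open 4.02
 shift now cm [  0.24 -96.08 -34.76]
 spin 3.087 shift after [ 0.24 94.03 39.98]
 spin -0.055 shift after [  0.24 -94.03 -39.98]
```

move_arm([
  [[0,0,0,-0.055],[0,-3.6,-1.6,0],[0,-3.9,-1.6,0],[0,-3.9,-1.7,0],[0,-3.9,-1.7,0],[0,-3.9,-1.7,0],[0,-3.9,-1.7,0],[0,-3.9,-1.7,0]],
])

```text
clock: 1.7
tool_pos: [0.3117, -0.3882, 0.2418]
orientation: [-45.9, 90.0, 130.2]
force: [1.7, -0.1, 0.4]
opening: 0.0401
```

move_arm([
  [[0,-3.9,-1.7,0],[0,-3.9,-1.7,0],[0,-3.9,-1.7,0],[0,-3.9,-1.7,0],[0,-3.9,-1.7,0],[0,-3.9,-1.7,0],[0,-3.9,-1.7,0],[0,-3.9,-1.7,0]],
])

```text
clock: 2.5
tool_pos: [0.4683, -0.0859, 0.2421]
orientation: [-121.3, 90.0, 54.8]
force: [1.3, -0.0, -0.1]
opening: 0.0398
```

```bash
python3 -c "
from h import *
plan([.633,.263,.24],-3.5)"
```

```text
t 2.5 tcp [ 0.4683 -0.0859  0.2421] zyaw 176.18 x [ 0.  0. -1.] J [ 13.4  -0.4 -18.9  -0.  -71.4 -17.2] F [ 1.3 -0.  -0.1] open 3.98
 shift now cm [  0.22 -35.91 -14.11]
 spin 3.136 shift after [ 0.22 35.83 14.31]
 spin -0.006 shift after [  0.22 -35.83 -14.31]
```

move_arm([
  [[0,-3.9,-1.6,0],[0,-3.9,-1.6,0],[0,-3.9,-1.6,0],[0,-3.9,-1.6,0],[0,-3.9,-1.6,0],[0,-3.9,-1.6,0],[0,-3.9,-1.6,0],[0,-3.0,-1.2,0]],
])

```text
clock: 3.3
tool_pos: [0.6125, 0.2085, 0.2412]
orientation: [27.9, 89.9, -155.9]
force: [0.3, -0.2, 0.0]
opening: 0.04
```

move_arm([
  [[0,-2.0,-0.8,0],[0,-1.0,-0.4,0],[0,0,0,0],[0,0,0,0]],
])

```text
clock: 3.7
tool_pos: [0.6256, 0.2347, 0.2419]
orientation: [34.9, 90.0, -148.9]
force: [0.1, -0.4, 0.2]
opening: 0.0399
```

```bash
python3 -c "
from h import *
plan([.633,.263,.24],-3.5)
o=get_obs();p,d=snapshot('wrist')
T=np.eye(4);T[:3,:3]=Rt(o);T[:3,3]=o['tool_pos'];W=T@calibration('wrist')['tool_from_camera']
P=cloud('wrist',d.astype(float),W).reshape(-1,3)
cv2.imwrite('pics/w1.png',p[:,:,::-1])
for h0,h1,x0,x1 in((.145,.175,.59,.68),(.09,.11,.55,.6),(.11,.13,.48,.54)):
    s=P[(P[:,2]>h0)&(P[:,2]<h1)&(P[:,0]>x0)&(P[:,0]<x1)&(P[:,1]>.2)&(P[:,1]<.33)]
    if len(s):
        r=cv2.minAreaRect(s[:,:2].astype(np.float32));print(len(s),np.round(r[0],4),np.round(r[1],4),round(r[2],1),np.percentile(s[:,2],[5,50,95]).round(3))
"
```

```text
t 3.7 tcp [0.6256 0.2347 0.2419] zyaw 176.15 x [-0.001 -0.    -1.   ] J [ 37.2  18.6   4.   -0.  -75.5 -41.1] F [ 0.1 -0.4  0.2] open 3.99
 shift now cm [ 0.19 -2.87 -0.55]
 spin 3.135 shift after [0.19 2.87 0.57]
 spin -0.006 shift after [ 0.19 -2.87 -0.57]
1283 [0.6348 0.2628] [0.0837 0.0098] 86.1 [0.161 0.163 0.164]
1018 [0.5744 0.2587] [0.0838 0.0104] 86.2 [0.096 0.103 0.104]
1288 [0.515  0.2672] [0.0832 0.0106] 86.5 [0.114 0.123 0.124]
```

View pics/w1.png

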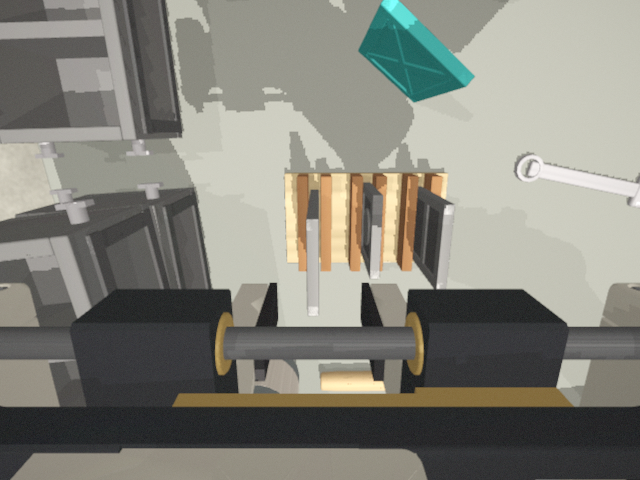

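The wrist view confirms the tall plate at (313,250). It measures (0.6348,0.2628), top 0.163, yaw -3.8°, which agrees with the scene cameras. Next I align and lower.

move_arm([
  [[0,-1.5,-0.4,0],[0,-1.37,-0.32,0],[0,0,0,0],[0,0,0,0]],
])

```text
clock: 4.15
tool_pos: [0.6351, 0.2639, 0.2419]
orientation: [32.2, 90.0, -151.6]
force: [0.4, 0.4, -0.8]
opening: 0.0398
```

```bash
python3 -c "
from h import *
plan([.6348,.2628,.13],-3.8)"
```

```text
t 4.15 tcp [0.6351 0.2639 0.2419] zyaw 176.18 x [-0. -0. -1.] J [ 38.8  20.5   6.7  -0.  -76.3 -42.6] F [ 0.4  0.4 -0.8] open 3.98
 shift now cm [11.19  0.11  0.02]
 spin 3.141 shift after [11.19 -0.11 -0.02]
 spin -0.0 shift after [11.19  0.11  0.02]
```

move_arm([
  [[1.6,0.1,0,0],[1.8,0,0,0],[1.8,0,0,0],[1.8,0,0,0],[1.6,0,0,0],[1.4,0,0,0],[1.2,0,0,0],[0,0,0,0]],
])

```text
clock: 4.95
tool_pos: [0.6341, 0.262, 0.1281]
orientation: [33.6, 89.8, -150.2]
force: [-0.1, 1.0, -0.3]
opening: 0.0399
```

move_arm([
  [[0,0,0,0],[0,0,0,0],[0,0,0,0],[0,0,0,0],[0,0,0,0]],
], jaw=0)

```text
clock: 5.45
tool_pos: [0.6352, 0.2627, 0.1305]
orientation: [-140.6, 90.0, 35.6]
force: [-0.1, -0.6, -1.0]
opening: 0.0052
```

move_arm([
  [[0,0,0,0],[0,0,0,0]],
])

```text
clock: 5.65
tool_pos: [0.6351, 0.2626, 0.1301]
orientation: [-150.5, 90.0, 25.6]
force: [0.1, -0.3, 0.2]
opening: 0.0002
```

```bash
python3 -c "
from h import *
plan([.635,.263,.13],-3.8)
p,d=snapshot('side');cv2.imwrite('pics/s2.png',cv2.resize(p[220:400,60:300,::-1],None,fx=3,fy=3))"
```

```text
t 5.65 tcp [0.6351 0.2626 0.1301] zyaw 176.16 x [ 0.  0. -1.] J [ 38.7  24.1  -2.5   0.  -63.4 -42.5] F [ 0.1 -0.3  0.2] open 0.02
 shift now cm [ 0.01 -0.04  0.01]
 spin 3.141 shift after [ 0.01  0.04 -0.01]
 spin -0.001 shift after [ 0.01 -0.04  0.01]
```

View pics/s2.png

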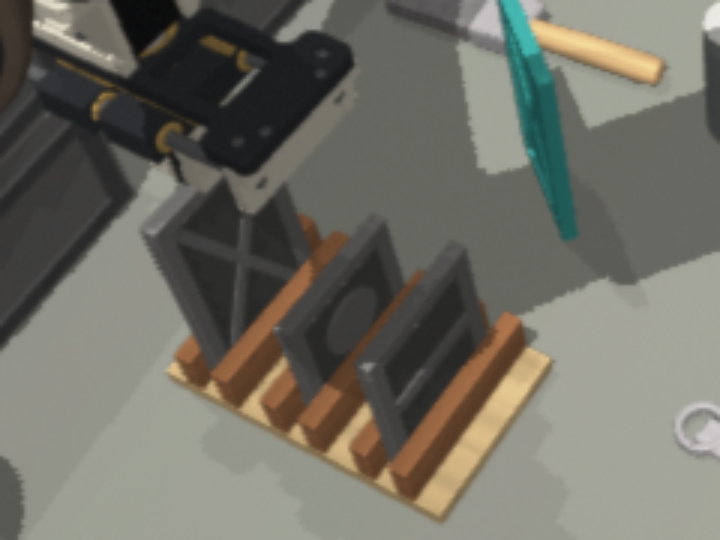

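```bash
python3 -c "
from h import *
o=get_obs();f=lambda q:((q[0]-60)*3,(q[1]-220)*3)
print('tcp',np.round(f(proj('side',o['tool_pos'])),0))
for y in(-.042,0,.042): print('top',np.round(f(proj('side',[.6348+.066*y,.2628+y,.163])),0))
p,d=snapshot('side');P=cloud('side',d.astype(float))
for u,v in((250,205),(245,190),(215,185),(170,225),(290,170),(250,150),(240,215)): print(u,v,P[220+v//3,60+u//3].round(3))
p,d=snapshot('scene');u,v=map(int,proj('scene',[.635,.263,.15]));print(u,v)
cv2.imwrite('pics/sc3.png',cv2.resize(p[v-60:v+60,u-70:u+70,::-1],None,fx=5,fy=5))
"
```

```text
tcp [211. 209.]
top [248. 115.]
top [194. 172.]
top [137. 231.]
250 205 [0.548 0.306 0.238]
245 190 [0.549 0.305 0.247]
215 185 [0.627 0.261 0.156]
170 225 [0.632 0.291 0.154]
290 170 [0.546 0.28  0.234]
250 150 [0.543 0.299 0.272]
240 215 [0.629 0.252 0.116]
359 391
```

View pics/sc3.png

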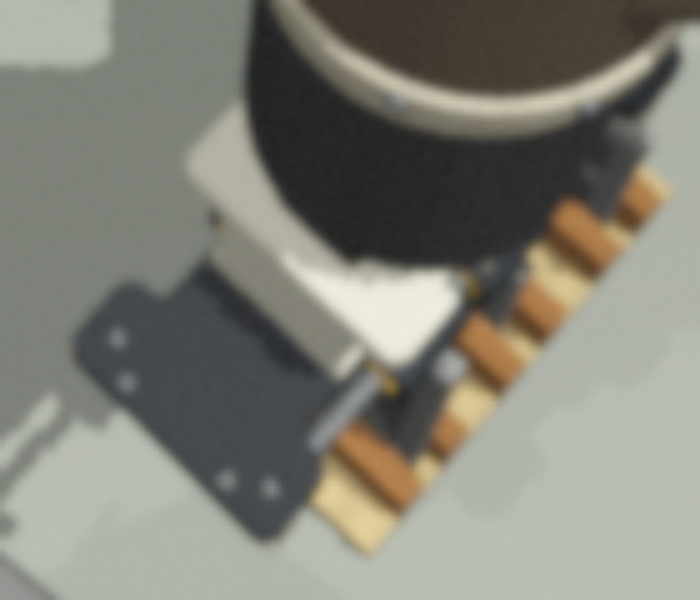

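```bash
python3 -c "
from h import *
p,d=snapshot('wrist');cv2.imwrite('pics/w3.png',p[150:470,100:540,::-1])
f=lambda q:((q[0]-60)*3,(q[1]-220)*3)
for x in(.61,.63,.66):
  for z in(.13,.18): print(x,z,np.round(f(proj('side',[x,.263,z]))))
"
```

```text
0.61 0.13 [250. 226.]
0.61 0.18 [226. 168.]
0.63 0.13 [218. 213.]
0.63 0.18 [193. 155.]
0.66 0.13 [172. 194.]
0.66 0.18 [145. 135.]
```

View pics/w3.png

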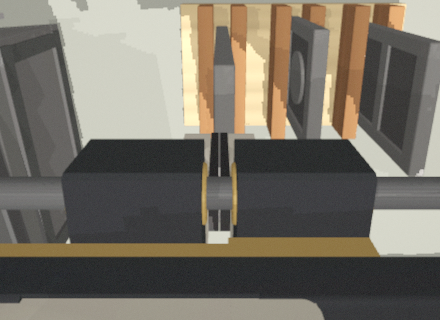

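The pads are closed around the plate's top at crop (218,150), but the opening reads 0, which doesn't fit a 10 mm plate. I'll test with a small lift and check the weight.

move_arm([
  [[-0.5,0,0,0],[-0.5,0,0,0],[-0.5,0,0,0],[0,0,0,0],[0,0,0,0]],
])

```text
clock: 6.35
tool_pos: [0.6351, 0.2627, 0.1454]
orientation: [-127.6, 90.0, 48.5]
force: [-0.9, -0.3, -0.1]
opening: 0.0005
```

```bash
cat > plate.py <<'E'
from h import *
def top(n,reg,zlo,zhi):
    p,d=snapshot(n);P=cloud(n,d.astype(float)).reshape(-1,3)
    s=P[(P[:,2]>zlo)&(P[:,2]<zhi)&(P[:,0]>reg[0])&(P[:,0]<reg[1])&(P[:,1]>reg[2])&(P[:,1]<reg[3])]
    return s
E
python3 -c "
from plate import *
o=get_obs();print(o['force'],o['tool_pos'],o['opening'])
for n in('side','scene'):
  for y0,y1 in((.285,.305),(.22,.24)):
    s=top(n,(.59,.67,y0,y1),.1,.2);print(n,y0,len(s),np.percentile(s[:,2],[50,90,98]).round(3) if len(s)>5 else '')
"
```

```text
[-0.93859978 -0.25095662 -0.13733433] [0.6351299  0.26267813 0.14537664] 0.0004912664065479376
side 0.285 411 [0.139 0.163 0.164]
side 0.22 110 [0.112 0.123 0.127]
scene 0.285 104 [0.147 0.163 0.164]
scene 0.22 0
```

The plate did not lift and no weight showed. I'll check where the fingertips really are against the reported TCP.

```bash
python3 -c "
from h import *
C=calibration('wrist')['tool_from_camera']
for q in([0,0,0],[-.0188,0,0],[0,-.0095,0],[0,.0095,0]): print('tool pt',q,np.round(proj('wrist',q,C)))
o=get_obs();T=np.eye(4);T[:3,:3]=Rt(o);T[:3,3]=o['tool_pos']
p,d=snapshot('wrist');Pt=cloud('wrist',d.astype(float),C);Pw=cloud('wrist',d.astype(float),T@C)
for v in range(180,340,10): print(v,'tool',Pt[v,322].round(3),'world',Pw[v,322].round(3),'| L',Pt[v,300].round(3))
cv2.imwrite('pics/w4.png',cv2.resize(p[150:350,220:420,::-1],None,fx=3,fy=3,interpolation=2))
"
```

```text
tool pt [0, 0, 0] [322. 273.]
tool pt [-0.0188, 0, 0] [322. 287.]
tool pt [0, -0.0095, 0] [322. 288.]
tool pt [0, 0.0095, 0] [322. 258.]
180 tool [0.092 0.041 0.001] world [0.631 0.221 0.053] | L [ 0.101  0.04  -0.017]
190 tool [0.042 0.041 0.   ] world [0.632 0.221 0.103] | L [ 0.102  0.032 -0.017]
200 tool [ 0.006  0.041 -0.   ] world [0.632 0.221 0.138] | L [ 0.103  0.023 -0.017]
210 tool [-0.017  0.041 -0.   ] world [0.632 0.222 0.162] | L [ 0.102  0.015 -0.017]
220 tool [-0.019  0.036 -0.   ] world [0.633 0.227 0.163] | L [ 0.103  0.006 -0.018]
230 tool [-0.018  0.031 -0.   ] world [0.633 0.232 0.163] | L [ 0.101 -0.002 -0.018]
240 tool [-0.018  0.025 -0.   ] world [0.633 0.237 0.162] | L [ 0.101 -0.011 -0.018]
250 tool [-0.018  0.02  -0.   ] world [0.634 0.242 0.163] | L [ 0.102 -0.02  -0.018]
260 tool [-0.019  0.015 -0.   ] world [0.634 0.248 0.164] | L [ 0.102 -0.029 -0.018]
270 tool [-0.019  0.009 -0.   ] world [0.634 0.253 0.164] | L [ 0.102 -0.038 -0.018]
280 tool [-0.018  0.003 -0.   ] world [0.635 0.259 0.162] | L [ 0.102 -0.048 -0.018]
290 tool [-0.041  0.008 -0.   ] world [0.635 0.254 0.185] | L [-0.104  0.038 -0.007]
300 tool [-0.051  0.009 -0.   ] world [0.635 0.254 0.196] | L [-0.111  0.038 -0.006]
310 tool [-0.061  0.009 -0.001] world [0.635 0.254 0.206] | L [-0.115  0.037 -0.006]
320 tool [-0.068  0.009 -0.001] world [0.635 0.254 0.213] | L [-0.12   0.038 -0.006]
330 tool [-0.113  0.031 -0.001] world [0.634 0.232 0.258] | L [-0.123  0.037 -0.006]
```

View pics/w4.png

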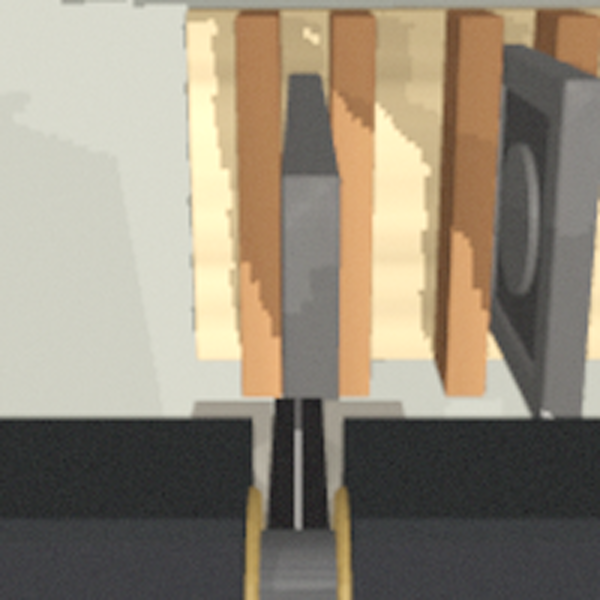

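The fingers actually end about 37 mm behind the reported TCP. Their lower ends show at tool x of about -0.037, and the camera heights are consistent with each other. So at a reported z of 0.13 the jaws closed just above the plate, touching nothing. From here I allow for that offset: true tip z = reported z + 0.037.

move_arm([
  [[0,0,0,0],[0,0,0,0],[0,0,0,0],[0,0,0,0],[0,0,0,0],[0,0,0,0]],
], jaw=4.0)

```text
clock: 7.2
tool_pos: [0.635, 0.2626, 0.1451]
orientation: [18.9, 90.0, -164.9]
force: [-0.1, 0.1, -0.6]
opening: 0.0384
```

```bash
python3 -c "
from h import *
plan([.6345,.2627,.093],-3.8)
C=calibration('wrist')['tool_from_camera'];p,d=snapshot('wrist');Pt=cloud('wrist',d.astype(float),C)
m=(abs(Pt[...,1])<.0105)&(abs(Pt[...,2])<.045)&(Pt[...,0]<-.022)
for s in(-1,1):
  q=Pt[m&(Pt[...,2]*s>0)];print(len(q),np.percentile(q[:,0],[90,98,99.5,100]).round(4),q[:,2].min().round(4),q[:,2].max().round(4))
"
```

```text
t 7.2 tcp [0.635  0.2626 0.1451] zyaw 176.16 x [-0. -0. -1.] J [ 38.7  23.4  -1.4  -0.  -65.1 -42.5] F [-0.1  0.1 -0.6] open 3.84
 shift now cm [ 5.21 -0.01  0.05]
 spin 3.141 shift after [ 5.21  0.01 -0.05]
 spin -0.001 shift after [ 5.21 -0.01  0.05]
2466 [-0.0425 -0.0367 -0.0343 -0.0323] -0.0373 -0.0211
2502 [-0.0424 -0.0367 -0.0343 -0.0317] 0.0172 0.0334
```

move_arm([
  [[0.7,0,0.05,0],[0.8,0,0,0],[0.8,0,0,0],[0.8,0,0,0],[0.8,0,0,0],[0.6,0,0,0],[0.5,0,0,0],[0,0,0,0]],
])

```text
clock: 8.05
tool_pos: [0.6342, 0.2624, 0.0941]
orientation: [35.1, 89.9, -148.7]
force: [1.0, 0.6, -0.1]
opening: 0.0403
```

move_arm([
  [[0,0,0,0],[0,0,0,0],[0,0,0,0],[0,0,0,0],[0,0,0,0],[0,0,0,0],[0,0,0,0]],
], jaw=0)

```text
clock: 8.75
tool_pos: [0.634, 0.2627, 0.0953]
orientation: [6.4, 90.0, -177.5]
force: [-4.6, 0.6, 5.4]
opening: 0.0099
```

move_arm([
  [[-0.5,0,0,0],[-0.5,0,0,0],[-0.5,0,0,0],[0,0,0,0],[0,0,0,0]],
])

```text
clock: 9.25
tool_pos: [0.6346, 0.2625, 0.1099]
orientation: [-22.2, 90.0, 153.9]
force: [-0.8, -1.2, -7.3]
opening: 0.0099
```

The plate is gripped: opening 9.9 mm and about 7 N of weight. Next I lift it clear of everything.

move_arm([
  [[-1.0,0,0,0],[-2.0,0,0,0],[-2.5,0,0,0],[-2.7,0,0,0],[-2.7,0,0,0],[-2.5,0,0,0],[-2.0,0,0,0],[-1.0,0,0,0]],
])

```text
clock: 10.05
tool_pos: [0.6353, 0.2628, 0.2771]
orientation: [-147.6, 89.8, 28.6]
force: [0.2, 0.7, -6.1]
opening: 0.0097
```

```bash
python3 -c "
from h import *
c=np.array([.554,-.257]);a=np.radians(10.5);X=np.array([np.cos(a),np.sin(a)])
t=c-.085*X;print(t)
plan([*t,.275],10.5)"
```

```text
[ 0.47042333 -0.27249002]
t 10.05 tcp [0.6353 0.2628 0.2771] zyaw 176.16 x [ 0.003  0.002 -1.   ] J [ 38.7  19.6   9.9   0.  -80.1 -42.5] F [ 0.2  0.7 -6.1] open 0.97
 shift now cm [ 0.07 54.52 12.87]
 spin 2.891 shift after [  0.07 -49.63 -25.97]
 spin -0.25 shift after [ 0.07 49.63 25.97]
```

move_arm([
  [[0,1.5,0.4,0],[0,2.8,0.7,0],[0,3.5,0.8,0],[0,3.5,0.8,0],[0,3.5,0.8,0],[0,3.5,0.8,0],[0,3.5,0.8,0],[0,3.5,0.8,0]],
])

```text
clock: 10.85
tool_pos: [0.5571, 0.0123, 0.2733]
orientation: [11.2, 89.9, -172.6]
force: [1.0, 0.3, -6.9]
opening: 0.0096
```

move_arm([
  [[0,3.5,0.8,0],[0,3.5,0.8,0],[0,3.5,0.8,0],[0,3.5,0.8,0],[0,3.5,0.8,0],[0,3.5,0.8,0],[0,3.5,0.9,0],[0,2.4,0.6,0]],
])

```text
clock: 11.65
tool_pos: [0.4757, -0.2519, 0.2733]
orientation: [-5.2, 89.9, 170.9]
force: [0.0, -1.3, -6.6]
opening: 0.0098
```

move_arm([
  [[0,1.3,0.4,0],[0,0,0,-0.05],[0,0,0,-0.09],[0,0,0,-0.08],[0,0,0,-0.03],[0,0,0,0],[0,0,0,0]],
])

```text
clock: 12.35
tool_pos: [0.4726, -0.2625, 0.2737]
orientation: [-41.7, 90.0, 148.7]
force: [0.5, -0.4, -7.0]
opening: 0.0098
```

```bash
cat > look.py <<'E'
from h import *
import sys
def wristcloud():
    o=get_obs();T=np.eye(4);T[:3,:3]=Rt(o);T[:3,3]=o['tool_pos'];p,d=snapshot('wrist')
    return p,cloud('wrist',d.astype(float),T@calibration('wrist')['tool_from_camera'])
def box(P,x0,x1,y0,y1,z0,z1):
    P=P.reshape(-1,3);return P[(P[:,0]>x0)&(P[:,0]<x1)&(P[:,1]>y0)&(P[:,1]<y1)&(P[:,2]>z0)&(P[:,2]<z1)]
def rect(s):
    if len(s)<20: return len(s)
    r=cv2.minAreaRect(s[:,:2].astype(np.float32));return len(s),np.round(r[0],4),np.round(r[1],4),round(r[2],1),np.percentile(s[:,2],[2,50,98]).round(3)
E
python3 -c "
from look import *
plan([.4704,-.2725,.275],10.5)
p,P=wristcloud();cv2.imwrite('pics/w5.png',p[:,:,::-1])
s=box(P,.45,.66,-.4,-.12,.085,.096);print('mould wrist',rect(s))
# near edge fit: points on top rim; in mould frame min x
for n in('scene','side'):
    p,d=snapshot(n);Q=cloud(n,d.astype(float));print(n,'mould',rect(box(Q,.45,.66,-.4,-.12,.085,.096)))
    print(n,'plate',rect(box(Q,.4,.53,-.34,-.2,.19,.30)))
    if n=='side': cv2.imwrite('pics/s5.png',p[:,:,::-1])
"
```

```text
t 12.35 tcp [ 0.4726 -0.2625  0.2737] zyaw -169.57 x [-0.001  0.    -1.   ] J [ -8.3   5.4  -8.8  -0.  -75.9  18.7] F [ 0.5 -0.4 -7. ] open 0.98
 shift now cm [-0.13  0.94  0.4 ]
 spin 3.14 shift after [-0.13 -0.94 -0.4 ]
 spin -0.001 shift after [-0.13  0.94  0.4 ]
mould wrist (6573, array([ 0.5566, -0.2566]), array([0.1101, 0.1998]), 10.5, array([0.086, 0.091, 0.092]))
scene mould (1311, array([ 0.5549, -0.2565]), array([0.1121, 0.204 ]), 10.7, array([0.086, 0.09 , 0.093]))
scene plate (1155, array([ 0.4733, -0.2608]), array([0.0123, 0.0868]), 10.8, array([0.194, 0.247, 0.297]))
side mould (1152, array([ 0.5539, -0.2584]), array([0.1112, 0.2072]), 10.5, array([0.086, 0.091, 0.094]))
side plate (592, array([ 0.4717, -0.2619]), array([0.0107, 0.088 ]), 10.2, array([0.195, 0.246, 0.297]))
```

move_arm([
  [[0,0.5,0.2,0],[1.0,0.45,0.2,0],[2.0,0,0,0],[2.8,0,0,0],[3.0,0,0,0],[3.0,0,0,0],[2.2,0,0,0],[1.2,0,0,0]],
])

```text
clock: 13.3
tool_pos: [0.4691, -0.2727, 0.1193]
orientation: [-26.3, 89.8, 164.1]
force: [-0.8, 0.0, -7.3]
opening: 0.0098
```

```bash
python3 -c "
from look import *
plan([.4700,-.2725,.083],10.5)
for n in('scene','side'):
    Q=cloud(n,np.load(f'pics/{n}0.npy').astype(float));s=box(Q,.41,.485,-.33,-.22,.006,.2);print(n,len(s),s[:3])
    p,d=snapshot(n);Q=cloud(n,d.astype(float));print(n,'plate',rect(box(Q,.4,.50,-.34,-.2,.02,.17)))
"
```

```text
t 13.3 tcp [ 0.4691 -0.2727  0.1193] zyaw -169.56 x [-0.004  0.001 -1.   ] J [ -9.5  11.9 -21.9  -0.  -56.5  20. ] F [-0.8  0.  -7.3] open 0.98
 shift now cm [ 3.63 -0.   -0.11]
 spin 3.141 shift after [3.63 0.   0.11]
 spin -0.001 shift after [ 3.63 -0.   -0.11]
scene 1 [[ 0.42602269 -0.26450361  0.00827458]]
scene plate (973, array([ 0.476 , -0.2525]), array([0.1145, 0.0493]), 72.8, array([0.041, 0.096, 0.168]))
side 1 [[ 0.42381475 -0.26524879  0.00672781]]
side plate (831, array([ 0.473 , -0.2579]), array([0.0536, 0.1152]), 0.2, array([0.022, 0.09 , 0.168]))
```

move_arm([
  [[1.0,0,0,0],[1.0,0,0,0],[0.8,0,0,0],[0.4,0,0,0],[0.2,0,0,0],[0,0,0,0],[0,0,0,0]],
])

```text
clock: 14.1
tool_pos: [0.4712, -0.2729, 0.0884]
orientation: [146.5, 90.0, -23.0]
force: [-0.2, 0.6, -6.9]
opening: 0.0101
```

move_arm([
  [[0.1,0,0,0],[0.1,0,0,0],[0,0,0,0]],
])

```text
clock: 14.4
tool_pos: [0.4708, -0.2728, 0.086]
orientation: [-146.0, 90.0, 44.5]
force: [-0.7, -0.2, -6.2]
opening: 0.0099
```

move_arm([
  [[0.1,0,0,0],[0.1,0,0,0],[0,0,0,0]],
])

```text
clock: 14.7
tool_pos: [0.4707, -0.2727, 0.0839]
orientation: [-30.0, 90.0, 160.5]
force: [-0.8, 0.3, -6.6]
opening: 0.0098
```

move_arm([
  [[0.1,0,0,0],[0,0,0,0]],
])

```text
clock: 14.9
tool_pos: [0.4711, -0.2729, 0.0833]
orientation: [139.7, 90.0, -29.8]
force: [-0.9, -0.5, -4.4]
opening: 0.01
```

```bash
python3 -c "
from look import *
plan([.4700,-.2725,.083],10.5)
p,P=wristcloud();s=box(P,.515,.66,-.4,-.12,.085,.096);print('mould wrist',rect(s))
# near rim x in mould frame
R=np.array([[np.cos(np.radians(10.5)),np.sin(np.radians(10.5))],[-np.sin(np.radians(10.5)),np.cos(np.radians(10.5))]])
q=(s[:,:2]-[.5555,-.2567])@R.T;print('x pct',np.percentile(q[:,0],[.5,2,98,99.5]).round(4),'y',np.percentile(q[:,1],[.5,99.5]).round(4))
"
```

```text
t 14.9 tcp [ 0.4711 -0.2729  0.0833] zyaw -169.5 x [ 0. -0. -1.] J [ -9.4  14.1 -24.4   0.  -51.5  19.9] F [-0.9 -0.5 -4.4] open 1.0
 shift now cm [ 0.03 -0.06  0.1 ]
 spin 3.142 shift after [ 0.03  0.06 -0.1 ]
 spin -0.0 shift after [ 0.03 -0.06  0.1 ]
mould wrist (15813, array([ 0.5579, -0.2637]), array([0.1109, 0.1857]), 10.6, array([0.086, 0.091, 0.092]))
x pct [-0.0539 -0.0527  0.0549  0.0556] y [-0.0998  0.0788]
```

The plate is just touching the bench, with its origin 87 mm from the mould centre line, which is about 30 mm out. I'll settle it and open to 2.2 cm. Then I'll walk it over towards the mould (tool -z), with the far finger carrying its top edge.

move_arm([
  [[0.05,0,0,0],[0,0,0,0]],
])

```text
clock: 15.15
tool_pos: [0.4712, -0.2729, 0.0833]
orientation: [142.4, 89.9, -27.1]
force: [-1.9, 2.3, 3.7]
opening: 0.01
```

move_arm([
  [[0,0,0,0],[0,0,0,0],[0,0,0,0],[0,0,0,0]],
], jaw=2.2)

```text
clock: 15.55
tool_pos: [0.471, -0.2729, 0.0826]
orientation: [135.9, 90.0, -33.6]
force: [-0.0, 0.6, -0.3]
opening: 0.0214
```

```bash
python3 -c "
from look import *
plan([.4700,-.2725,.083],10.5)
for n in('scene','side'):
    p,d=snapshot(n);Q=cloud(n,d.astype(float));s=box(Q,.44,.49,-.32,-.285,.02,.16);print(n,rect(s));s=box(Q,.44,.49,-.26,-.22,.02,.16);print(n,rect(s))
    if n=='side':cv2.imwrite('pics/s6.png',cv2.resize(p[60:260,240:440,::-1],None,fx=3,fy=3))
"
```

```text
t 15.55 tcp [ 0.471  -0.2729  0.0826] zyaw -169.51 x [ 0. -0. -1.] J [ -9.5  14.1 -24.5   0.  -51.4  19.9] F [-0.   0.6 -0.3] open 2.14
 shift now cm [-0.04 -0.06  0.09]
 spin 3.141 shift after [-0.04  0.06 -0.09]
 spin -0.0 shift after [-0.04 -0.06  0.09]
scene (87, array([ 0.4792, -0.2993]), array([0.008 , 0.0278]), 21.4, array([0.036, 0.059, 0.08 ]))
scene (409, array([ 0.4705, -0.247 ]), array([0.0186, 0.0397]), 36.2, array([0.04 , 0.105, 0.151]))
side (132, array([ 0.4679, -0.2944]), array([0.0238, 0.0427]), 43.7, array([0.023, 0.09 , 0.153]))
side (377, array([ 0.4761, -0.2438]), array([0.0327, 0.0361]), 10.7, array([0.024, 0.108, 0.155]))
```

View pics/s6.png

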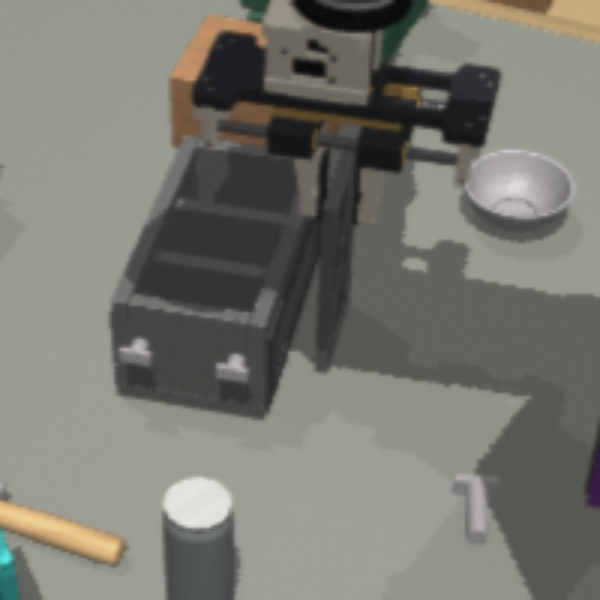

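The plate stands upright on the bench between the open fingers (crop 335,270), beside the mould. Now I tilt it.

move_arm([
  [[0,0,-0.2,0],[0,0,-0.2,0],[0,0,-0.2,0],[0,0,-0.2,0],[0,0,-0.2,0],[0,0,-0.2,0],[0,0,-0.2,0],[0,0,-0.2,0]],
])

```text
clock: 16.45
tool_pos: [0.4868, -0.2698, 0.0826]
orientation: [164.4, 90.0, -5.1]
force: [-0.5, 0.2, -1.0]
opening: 0.0222
```

move_arm([
  [[0,0,-0.2,0],[0,0,-0.2,0],[0,0,-0.2,0],[0,0,-0.2,0],[0,0,-0.2,0],[0,0,0,0],[0,0,0,0]],
])

```text
clock: 17.15
tool_pos: [0.4965, -0.268, 0.0826]
orientation: [162.9, 90.0, -6.6]
force: [-0.0, -0.1, 0.0]
opening: 0.0222
```

```bash
cat > tilt.py <<'E'
from look import *
plan([.4700,-.2725,.083],10.5)
a=np.radians(10.5);X=np.array([np.cos(a),np.sin(a)]);Y=np.array([-X[1],X[0]])
for n in('scene','side'):
    p,d=snapshot(n);Q=cloud(n,d.astype(float)).reshape(-1,3);Q=Q[np.isfinite(Q).all(1)];w=Q[:,:2]-[.5545,-.257]
    m=np.c_[w@X,w@Y,Q[:,2]]
    for y0,y1 in((-.042,-.02),(.022,.042)):
        for z0 in(.02,.05,.08,.098,.115,.13,.145):
            s=m[(m[:,0]>-.12)&(m[:,0]<-.02)&(m[:,1]>y0)&(m[:,1]<y1)&(m[:,2]>z0)&(m[:,2]<z0+.012)]
            if len(s)>3: print(n,y0,z0,len(s),(np.percentile(s[:,0],[5,50,95])*1000).round(1))
    s=m[(m[:,0]>-.1)&(m[:,0]<-.03)&(m[:,2]>.13)&(m[:,2]<.165)];print('y ext',np.percentile(s[:,1],[1,99]).round(4),'zmax',np.percentile(s[:,2],98).round(4))
    cv2.imwrite(f'pics/{n}_t{int(get_obs()["clock"]*100)}.png',cv2.resize(p[60:260,240:440,::-1] if n=='side' else p[150:310,120:280,::-1],(600,600)))
E
python3 tilt.py; ls pics
```

```text
t 17.15 tcp [ 0.4965 -0.268   0.0826] zyaw -169.51 x [ 0. -0. -1.] J [ -8.5  15.9 -22.   -0.  -52.2  19. ] F [-0.  -0.1  0. ] open 2.22
 shift now cm [-0.04 -0.04  2.68]
 spin 3.141 shift after [-0.04  0.04 -2.68]
 spin -0.0 shift after [-0.04 -0.04  2.68]
scene -0.042 0.02 33 [-43.6 -33.3 -20.7]
scene -0.042 0.05 28 [-43.1 -32.1 -21. ]
scene -0.042 0.08 28 [-47.1 -43.7 -36.1]
scene 0.022 0.02 25 [-43.3 -33.4 -22.3]
scene 0.022 0.05 26 [-43.1 -34.1 -22.6]
scene 0.022 0.08 74 [-65.6 -46.  -27.1]
scene 0.022 0.098 13 [-64.7 -60.4 -56.7]
scene 0.022 0.115 12 [-62.6 -56.2 -53. ]
scene 0.022 0.13 13 [-59.4 -51.8 -49.4]
scene 0.022 0.145 32 [-57.1 -52.6 -47.3]
y ext [-0.4608  0.0425] zmax 0.1573
side -0.042 0.02 20 [-86.8 -84.7 -82.5]
side -0.042 0.05 52 [-79.3 -32.  -20.9]
side -0.042 0.08 17 [-73.7 -69.4 -20.7]
side -0.042 0.115 15 [-64.8 -63.2 -60.8]
side -0.042 0.13 14 [-62.4 -60.5 -59.6]
side -0.042 0.145 16 [-59.4 -55.6 -49.9]
side 0.022 0.02 38 [-86.5 -81.7 -55.2]
side 0.022 0.05 57 [-78.8 -58.3 -22.3]
side 0.022 0.08 69 [-72.  -54.2 -23.9]
side 0.022 0.098 23 [-69.1 -65.5 -59.6]
side 0.022 0.115 30 [-65.3 -61.5 -54.7]
side 0.022 0.13 27 [-62.6 -59.9 -52.1]
side 0.022 0.145 36 [-59.2 -55.  -50.2]
y ext [-0.4592  0.0419] zmax 0.1634
c1.png
s2.png
s5.png
s6.png
sc3.png
scene0.npy
scene0.png
scene_t1720.png
side0.npy
side0.png
side_t1725.png
w1.png
w3.png
w4.png
w5.png
```

The tilt is following well, about 13°, and the base has not moved. I continue to just short of contact, then open slowly.

move_arm([
  [[0,0,-0.15,0],[0,0,-0.15,0],[0,0,-0.15,0],[0,0,-0.15,0],[0,0,-0.15,0],[0,0,-0.1,0],[0,0,0,0],[0,0,0,0]],
])

```text
clock: 18.05
tool_pos: [0.5046, -0.2665, 0.0825]
orientation: [-12.8, 90.0, 177.7]
force: [0.6, -0.0, 0.1]
opening: 0.0219
```

```bash
python3 tilt.py | grep -v scene
```

```text
t 18.05 tcp [ 0.5046 -0.2665  0.0825] zyaw -169.51 x [-0.  0. -1.] J [ -8.2  16.4 -21.2   0.  -52.4  18.7] F [ 0.6 -0.   0.1] open 2.19
 shift now cm [-0.05 -0.04  3.51]
 spin 3.141 shift after [-0.05  0.04 -3.51]
 spin -0.0 shift after [-0.05 -0.04  3.51]
y ext [-0.4603  0.0424] zmax 0.1585
side -0.042 0.02 20 [-85.5 -83.1 -79.8]
side -0.042 0.05 53 [-76.  -33.3 -22.1]
side -0.042 0.08 15 [-69.3 -65.5 -24.5]
side -0.042 0.115 8 [-56.8 -56.1 -54. ]
side -0.042 0.13 10 [-54.5 -53.1 -51.7]
side -0.042 0.145 17 [-50.6 -46.3 -42.6]
side 0.022 0.02 37 [-85.  -79.5 -55.7]
side 0.022 0.05 59 [-76.8 -65.1 -22.3]
side 0.022 0.08 55 [-68.5 -53.8 -24.2]
side 0.022 0.098 28 [-63.6 -60.  -53.3]
side 0.022 0.115 27 [-58.5 -55.5 -48. ]
side 0.022 0.13 37 [-54.6 -51.4 -43.8]
side 0.022 0.145 29 [-50.6 -46.3 -42. ]
y ext [-0.4613  0.0417] zmax 0.1623
```

move_arm([
  [[0,0,0,0],[0,0,0,0]],
], jaw=2.4)

```text
clock: 18.35
tool_pos: [0.5047, -0.2665, 0.0826]
orientation: [54.7, 90.0, -114.8]
force: [-1.0, 0.1, -0.6]
opening: 0.0235
```

move_arm([
  [[0,0,0,0],[0,0,0,0]],
], jaw=2.6)

```text
clock: 18.55
tool_pos: [0.5047, -0.2665, 0.0826]
orientation: [101.1, 90.0, -68.4]
force: [-0.1, -0.4, 0.6]
opening: 0.0256
```

move_arm([
  [[0,0,0,0],[0,0,0,0],[0,0,0,0]],
], jaw=3.2)

```text
clock: 18.85
tool_pos: [0.5047, -0.2665, 0.0826]
orientation: [67.8, 90.0, -101.8]
force: [-0.2, 0.2, 0.2]
opening: 0.032
```

```bash
python3 tilt.py | grep -v scene; ls pics|grep _t
```

```text
t 18.85 tcp [ 0.5047 -0.2665  0.0826] zyaw -169.51 x [-0. -0. -1.] J [ -8.2  16.4 -21.1   0.  -52.4  18.7] F [-0.2  0.2  0.2] open 3.2
 shift now cm [-0.04 -0.04  3.53]
 spin 3.141 shift after [-0.04  0.05 -3.53]
 spin -0.0 shift after [-0.04 -0.05  3.53]
y ext [-0.4606  0.0425] zmax 0.1583
side -0.042 0.02 18 [-85.4 -83.9 -80.6]
side -0.042 0.05 47 [-76.8 -32.5 -21.1]
side -0.042 0.08 14 [-69.  -65.1 -49.1]
side -0.042 0.098 7 [-61.8 -60.3 -59.3]
side -0.042 0.115 21 [-58.9 -56.6 -54.4]
side -0.042 0.13 17 [-55.4 -53.7 -52.1]
side -0.042 0.145 16 [-51.1 -47.  -42.7]
side 0.022 0.02 41 [-85.  -81.5 -55.8]
side 0.022 0.05 55 [-76.4 -35.8 -22. ]
side 0.022 0.08 61 [-67.6 -55.8 -28.7]
side 0.022 0.098 26 [-63.2 -59.4 -52.6]
side 0.022 0.115 35 [-58.8 -55.8 -48.6]
side 0.022 0.13 32 [-54.9 -51.9 -45. ]
side 0.022 0.145 33 [-50.9 -47.1 -41.9]
y ext [-0.461   0.0416] zmax 0.1629
scene_t1720.png
scene_t1810.png
scene_t1889.png
side_t1725.png
side_t1814.png
side_t1895.png
```

The plate no longer moves as the fingers open, so it rests on the mould's edge. Now I retract straight up.

move_arm([
  [[-0.4,0,0,0],[-0.6,0,0,0],[-0.8,0,0,0],[-1.0,0,0,0],[-1.5,0,0,0],[-2.5,0,0,0],[-3.0,0,0,0],[-3.0,0,0,0]],
])

```text
clock: 19.75
tool_pos: [0.5046, -0.2665, 0.2126]
orientation: [147.8, 90.0, -21.7]
force: [0.4, 0.4, 0.3]
opening: 0.0319
```

move_arm([
  [[-3.0,0,0,0],[-2.0,-3.0,0,0],[0,-4.0,0,0],[0,-4.0,0,0],[0,-4.0,0,0],[0,-2.0,0,0],[0,0,0,0],[0,0,0,0]],
])

```text
clock: 20.55
tool_pos: [0.474, -0.0991, 0.2616]
orientation: [174.3, 89.9, 4.8]
force: [0.1, 0.1, 0.1]
opening: 0.032
```

```bash
python3 tilt.py; python3 -c "
from h import *
import glob
a=cv2.imread(sorted(glob.glob('pics/scene_t*'))[-1]);b=cv2.imread(sorted(glob.glob('pics/side_t*'))[-1])
cv2.imwrite('pics/fin.png',cv2.resize(np.hstack([a,b]),(800,400)))
p,d=snapshot('side');cv2.imwrite('pics/finside.png',p[:,:,::-1])"
```

```text
t 20.55 tcp [ 0.474  -0.0991  0.2616] zyaw -169.43 x [ 0.002  0.    -1.   ] J [ 11.5  -0.1 -16.2   0.  -73.8  -1. ] F [0.1 0.1 0.1] open 3.2
 shift now cm [17.85 16.97  3.6 ]
 spin -3.14 shift after [ 17.85 -16.98  -3.58]
 spin 0.001 shift after [17.85 16.98  3.58]
scene -0.042 0.02 28 [-43.5 -32.7 -22.7]
scene -0.042 0.05 29 [-43.  -34.5 -21.2]
scene -0.042 0.08 69 [-58.2 -46.9 -35.9]
scene -0.042 0.098 7 [-53.5 -51.9 -50.1]
scene -0.042 0.115 11 [-48.1 -46.9 -45.3]
scene -0.042 0.13 10 [-43.1 -41.7 -41.3]
scene -0.042 0.145 27 [-48.5 -44.9 -39.3]
scene 0.022 0.02 26 [-44.1 -35.3 -21.7]
scene 0.022 0.05 28 [-72.7 -34.3 -22.5]
scene 0.022 0.08 65 [-54.2 -45.  -29.1]
scene 0.022 0.098 14 [-61.2 -53.6 -50.7]
scene 0.022 0.115 13 [-52.  -47.6 -45.3]
scene 0.022 0.13 14 [-51.4 -42.6 -41. ]
scene 0.022 0.145 24 [-48.8 -44.4 -39.7]
y ext [-0.4601  0.0423] zmax 0.148
side -0.042 0.02 20 [-86.4 -83.7 -80.7]
side -0.042 0.05 51 [-75.9 -31.8 -20.7]
side -0.042 0.08 33 [-69.  -65.1 -21.2]
side -0.042 0.098 20 [-64.2 -61.1 -59. ]
side -0.042 0.115 18 [-58.4 -56.8 -55.4]
side -0.042 0.13 14 [-55.1 -53.6 -51.9]
side -0.042 0.145 25 [-51.3 -47.4 -42.3]
side 0.022 0.02 44 [-85.9 -79.4 -55.5]
side 0.022 0.05 56 [-76.4 -45.7 -22.1]
side 0.022 0.08 70 [-67.5 -49.6 -25.5]
side 0.022 0.098 30 [-62.7 -59.3 -53.1]
side 0.022 0.115 34 [-58.2 -56.  -49.7]
side 0.022 0.13 38 [-55.1 -51.9 -44.4]
side 0.022 0.145 30 [-51.3 -47.2 -42.4]
y ext [-0.4598  0.042 ] zmax 0.1485
```

View pics/fin.png

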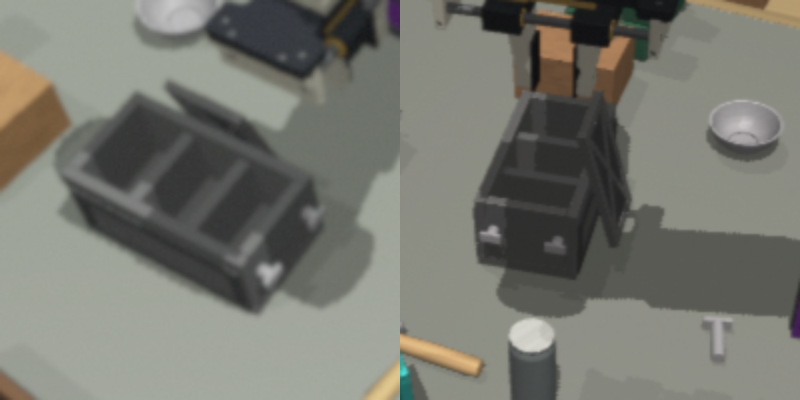

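View pics/finside.png

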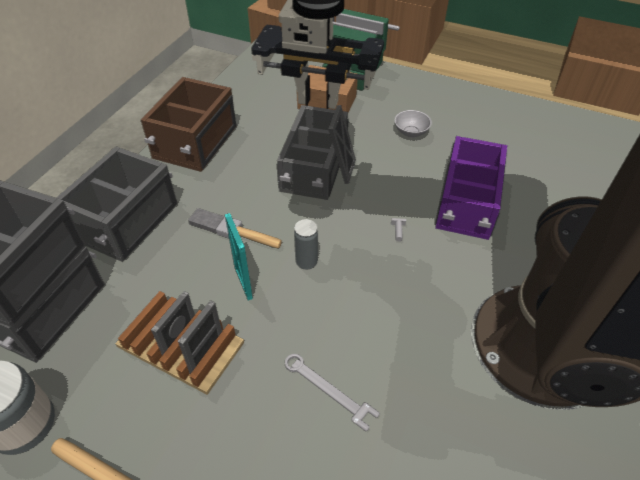

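The tall plate leans on the near side of the mould, at (345,150) in the side view. The two shorter plates still stand in the rack at (173,322) and (202,335), and the gripper is clear. I'm handing in.

```bash
python3 -c "
from plant import *
print(close_job())"
```

```text
the job is handed in; nothing more can be done
None
```

The tall plate is out of the rack and leaning on the upper edge of the mould's near long side, and I've handed the job in at about 21 s. I set it upright on the bench and opened the jaws partway. Then I walked it over with the far finger holding its top, so it was never dropped.

**Last checks:**
- **Plate position:** its lower edge is about 30 mm out from the mould side, within a few mm. It leans about 16° and is within 1 mm of the mould's middle.
- **Square to the mould:** both ends of the plate measure the same distance from it, to within 1–2 mm.
- **At rest:** the plate did not move when the fingers opened or when the arm backed away.
- **Surroundings:** the two shorter plates still stand in the rack, and the gripper is clear with wrist force near zero.

**What disagreed:** the real fingertips end about 34 mm short of the reported TCP. My first grasp therefore closed on nothing just above the plate; the opening read 0 and a small lift showed no weight. I measured the offset with the wrist camera, allowed for it, and the second grasp held.

The cameras also differed by 1–3 mm on the mould's position, so the 30 mm figure carries that uncertainty.

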